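Find the concealed catch of the blade safe

TASK

Spare blades are kept in the low grey steel case on the bench, in a tray that is locked shut. With the fingertips, feel along the middle of the flat sunken panel on top of the case for the flush recessed catch plate, and press it in until the tray springs out of the front by itself; then let go of the catch and move clear. Do not touch the tray or pull it, and leave the other things on the bench and on the case where they are.

Things in the scene. Friction and masses are not known exactly. Their poses are not given: they have to be found in the camera images.
- case: Low grey painted steel case fixed to the bench, 200 mm deep (x) by 440 mm wide (y). Origin: centre of its underside, z up; its front, with the tray, faces its -x. The middle of its top is a flat sunken panel, surface 80 mm above the origin, from y -95 to +95 mm. The raised block at either end is 125 mm long, its top at 92 mm, under dark rubber, with a loose thing standing on it.
- panel_mid (a point): Centre of the rigid panel's surface; axes as the case's. A flat catch plate of the same grey steel, 48 (x) by 44 mm (y), its face 2 mm below the surface, sits in a hole 1.5 mm wider all round (closed fingertips go in). The plate's centre is on the line x = 0, anywhere from y -60 to +60 mm: find it by feel (the plate yields, the panel does not) or by the thin outline of its gap.
- catch (a joint): How far the catch plate is pressed in, in m: 0 at rest, 0.006 at its stop (face then 8 mm below the panel's surface). A spring resists with about 2 N at first and 6 N at the stop. From about 0.0035 to 0.004 on it frees the tray. Let go, it springs back to 0.
- tray (a joint): How far the tray has come out of the front of the case, in m: 0 to 0.0015 shut and locked, 0.06 fully out. Once the catch frees it, a spring drives it out along the case's -x within 1 s.
- tray_front (a point): Centre of the outer face of the tray's front, a flat plate 184 mm wide and 56 mm high, without a handle and level with the front of the case when shut; 36 mm above the bench. It moves with the tray.
- spool: Wooden thread spool, 38 mm diameter, 40 mm high, loose, upright on the case's end block on its +y side. Origin: centre of its underside. To be left alone.
- tin: Small brass-coloured jar with a steel lid, 48 mm diameter, 45 mm high, loose, upright on the end block on the case's -y side. Origin: centre of its underside. To be left alone.
- flask: Steel drinking flask, 66 mm diameter, 240 mm high, loose, standing behind the case. Origin: centre of its underside. To be left alone.
- glue: Amber glue bottle with a pointed nozzle, 62 mm diameter, 165 mm high, loose, behind the case. Origin: centre of its underside. To be left alone.
- carton: Black box, 60 by 90 by 40 mm high, loose, behind the case. Origin: centre of its underside. To be left alone.
- awl: Awl with a wooden handle, 170 mm long, lying on the bench to the left of the case. Origin: on the bench under its middle. To be left alone.
- weight: Dark steel pattern weight with a knob, 60 mm diameter, 64 mm high, 0.8 kg, loose, to the right of the case. Origin: centre of its underside. To be left alone.

How it is judged:
On the way:
1. the catch plate is pressed in (value of joint catch above 0.003 m).
At the end, for the whole second after the job is handed in: The tray stands out at least 45 mm and is at rest, the catch plate has sprung back to within 1.5 mm of its rest, and the seven other loose things are within 20 mm of where they began (value of joint tray above 0.045 m and velocity of joint tray below 0.01 m/s and value of joint catch below 0.0015 m and distance of each of spool, tin, flask, glue, carton, awl, weight from where it was at the start of the episode below 0.02 m); the robot touches nothing.
It fails at once if the robot touches or pulls the tray (contact force between any of the arm, the fingers and tray above 2 N).
It fails at once if another thing on the bench or the case is displaced by more than 20 mm or lifted (distance of any of spool, tin, flask, glue, carton, awl, weight from where it was at the start of the episode above 0.02 m).
It also fails if it takes over 51 s, if anything falls off the work surface, if the arm or the gripper's body presses on something with over 40 N, if the wrist force passes 120 N, or if a joint passes its speed limit or range.

ROBOT

A 6-joint arm with a two-finger parallel gripper is mounted at the origin on the work surface. World frame = base frame: x ahead of the robot, y to its left, z up, the work surface at z = 0. Lengths are in m, angles in rad, forces in N, time in s.
With the tool pointing down it reaches from about 0.225 to 0.725 m from the base axis. Payload 3.1 kg.
Tool frame: the origin (TCP) lies where the fingers leave the gripper's body, on its centre line; the fingertips stand nose_length ahead of it and the grasp point (between the pads) lies 54 mm ahead of it (nose_length is the distance from the TCP to the fingertips, in m); z points along the fingers, y is the direction in which the jaws open and shut (so a half turn about z gives the same grasp; the last joint's range is limited). The gripper opens to 85 mm and grips with 20 to 120 N. Pads are 22 mm wide; open, the fingers measure 114 mm over their backs; the gripper's body (76 mm by 85 mm) begins 54 mm behind the grasp point. The pads swing forward as they close: fully open they stand 13 mm farther back than shut.
Start: joints at [1.145, 0.048, 0.099, 1.622, 0, 1.443], TCP at [0.154, 0.502, 0.304] pointing down, gripper open.
Joint ranges: [-2.91, 2.91], [-0.99, 1.94], [-1.21, 1.42], [-2.12, 2.29], [-1.49, 1.47], [-3.14, 3.14]. Speed limits (rad/s): [2.79, 2.79, 3.14, 3.14, 3.14, 3.14].

INTERFACE

Orientations are given as a unit quaternion [w, x, y, z].
In Python, from rig import get_obs, snapshot, hand_in, nose_length gives the robot as it stands.
- The arm moves only by the shell command python3 -m jog 'ROWS' [FORCE]. ROWS is a JSON object of lists of equal length, an entry for each row: "jaw": the opening, from 0 (shut) to 1 (fully open); "slide": the shift along the tool's x, y, z in units of 10 cm (1.0 is 10 cm), a list of three; "rotation": the turn, a rotation vector about the tool's x, y, z in units of 180 degrees (1.0 is 180 degrees), a list of three. In form: {"jaw": [jaw, ...], "slide": [[tx, ty, tz], ...], "rotation": [[wx, wy, wz], ...]}. A call has exactly 5 rows; each row is the pose to reach, as a shift and turn from the pose measured when the call began, along the tool's axes at that moment, turning the shorter way round; what a row does not reach only later rows make up. A row lasts 1/12 s, in which the tool goes at most 41.7 mm and 7.16 degrees, less where a joint would pass 70% of its speed; a pose out of reach is approached as far as the arm can. A call with a number of a shift or a turn outside -1 to 1 is refused whole. A call with a gripper value outside its range is refused whole. The fingers move at their own pace and stop on an object; FORCE is the grip in N (left out, the last holds). Time passes only in rows, so rows that repeat a pose let the fingers close, or fill a call up. It gives the time, the measured TCP pose, the force and the opening at its end, in the units of the state.
- get_obs(): the state, without advancing time (a new reading comes with each control period).
- snapshot(name): name is "scene" or "top" or "wrist"; returns a dict with "image" (480x640x3 uint8, red, green, blue), "fx", "fy", "cx", "cy" (pixels), "cam_to_world" (4x4, takes a point from camera to world coordinates); the wrist camera has in their place "hand_eye" (4x4, takes a point from camera to tool coordinates, whose origin is the TCP and whose axes are the flange's). Camera axes: x right, y down, z forward; pixel columns grow to the right and rows downward; lengths in m; the calibration is good to about 2 mm. A picture is of the moment at which its call begins: read the wrist's pose just before it. There is no depth.
- hand_in(): hands the job in, once; it reports no verdict.
The state is a dict: "time": time; "joint_positions": joint angles; "joint_velocities": joint speeds; "joint_torque": joint torques, N m; "tool_pos": TCP position; "eef_rot": TCP orientation; "force": force on the tool from outside, world axes, zero at the start; "torque": the same for the moment, N m; "finger_gap": finger opening in m.
Only numpy, scipy, OpenCV 4.12 (cv2) and the standard library are available. Lean on these libraries where they do the work, as an engineer would, in place of code of your own. Each camera call takes 0.05 s, during which the arm holds its last target.

## Working session

There is one attempt and no reset: what is moved stays moved. The work goes in short steps, Python scripts to look and compute and a shell command to move; the robot and the scene stay as the last step left them, time stands still between calls to the robot, and variables do not carry over. Pictures are saved under pics/ and viewed, and the job is handed in when it is done.

```bash
mkdir -p pics; python3 - <<'E'
from rig import *
import cv2
o=get_obs(); print(o, nose_length if not callable(nose_length) else nose_length())
import json,numpy as np
for n in ["scene","top","wrist"]:
    s=snapshot(n); cv2.imwrite(f"pics/{n}0.png",s["image"][:,:,::-1])
    print(n,{k:(np.round(v,4).tolist() if k!="image" else 0) for k,v in s.items()})
E
```

```text
{'time': 0.0, 'joint_positions': array([ 1.14519155e+00,  4.87325208e-02,  9.75916944e-02,  1.62198279e+00,
       -5.84312117e-06,  1.44299300e+00]), 'joint_velocities': array([-0.0003405 , -0.0007812 ,  0.00057638, -0.00058804,  0.00040344,
        0.00043325]), 'joint_torque': array([-6.74906423e-04, -3.38788462e+01,  3.20012784e+01,  2.03274545e-02,
       -2.13223939e-04,  4.54545415e-06]), 'tool_pos': array([0.15387812, 0.50148538, 0.30272335]), 'eef_rot': array([-3.15081693e-04,  1.48351007e-01,  9.88934085e-01, -1.12017911e-03]), 'force': array([0.15141342, 0.30820698, 0.12636081]), 'torque': array([-0.01832896, -0.02390764,  0.0071558 ]), 'finger_gap': 0.08549385852845443} 0.0726
scene {'image': 0, 'fx': 598.3145, 'fy': 598.3145, 'cx': 312.7389, 'cy': 242.8684, 'cam_to_world': [[0.4972, 0.672, -0.5488, 1.3909], [0.8676, -0.3801, 0.3207, -0.4673], [0.0069, -0.6356, -0.772, 1.1859], [0.0, 0.0, 0.0, 1.0]]}
top {'image': 0, 'fx': 454.034, 'fy': 454.034, 'cx': 318.7765, 'cy': 237.5673, 'cam_to_world': [[-0.0001, -0.9932, 0.1168, 0.4588], [-1.0, -0.0009, -0.0081, -0.0134], [0.0082, -0.1168, -0.9931, 1.1665], [0.0, 0.0, 0.0, 1.0]]}
wrist {'image': 0, 'fx': 351.7735, 'fy': 351.7735, 'cx': 317.7498, 'cy': 235.7926, 'hand_eye': [[0.0006, -0.9484, -0.317, 0.0803], [1.0, 0.0006, 0.0001, 0.0], [0.0001, -0.317, 0.9484, -0.0706], [0.0, 0.0, 0.0, 1.0]]}
```

View pics/scene0.png

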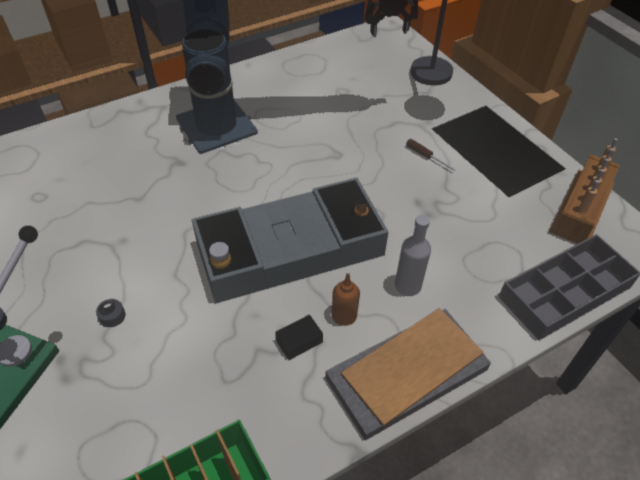

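View pics/top0.png

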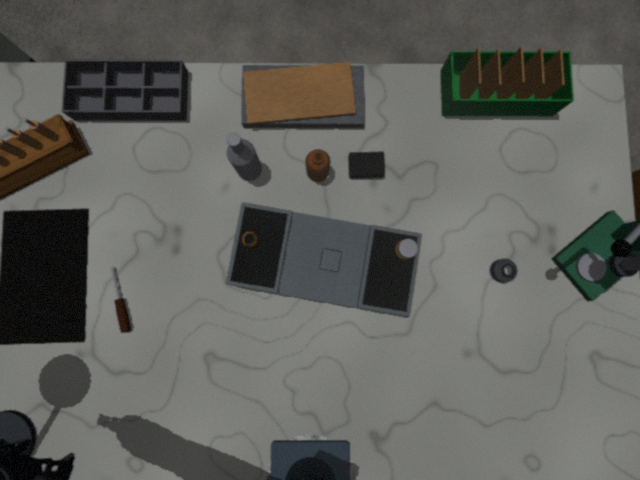

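View pics/wrist0.png

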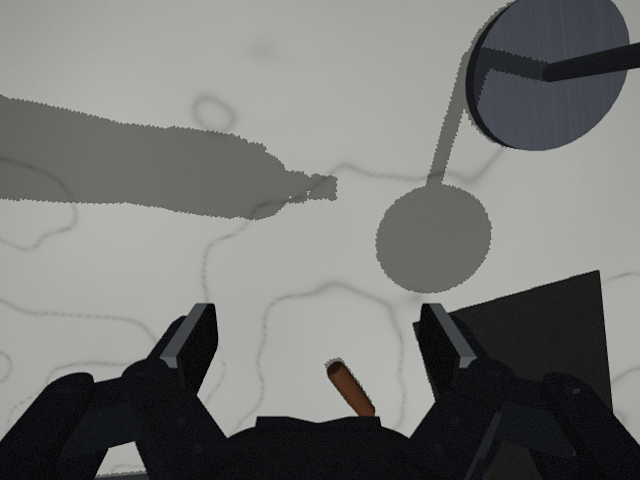

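The outline of the plate shows at about (330,260) in the top view and (285,231) in the scene view. I'll zoom in and measure.

```bash
python3 - <<'E'
import cv2,numpy as np
t=cv2.imread("pics/top0.png");s=cv2.imread("pics/scene0.png")
a=cv2.resize(t[195:325,220:430],None,fx=3.8,fy=3.8,interpolation=cv2.INTER_CUBIC)
b=cv2.resize(s[175:305,185:395],None,fx=3.8,fy=3.8,interpolation=cv2.INTER_CUBIC)
for n,i in(("za",a),("zb",b)): cv2.imwrite(f"pics/{n}.png",np.clip(i.astype(float)*1.7,0,255).astype(np.uint8))
E
```

```text
(no output)
```

View pics/za.png

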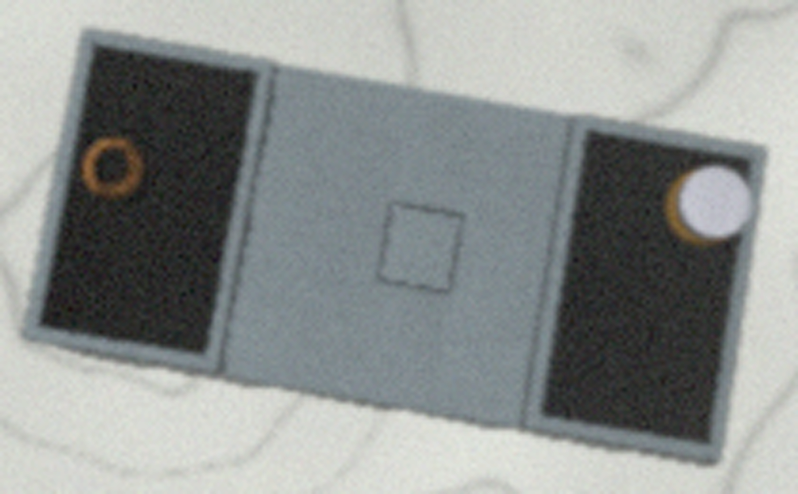

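View pics/zb.png

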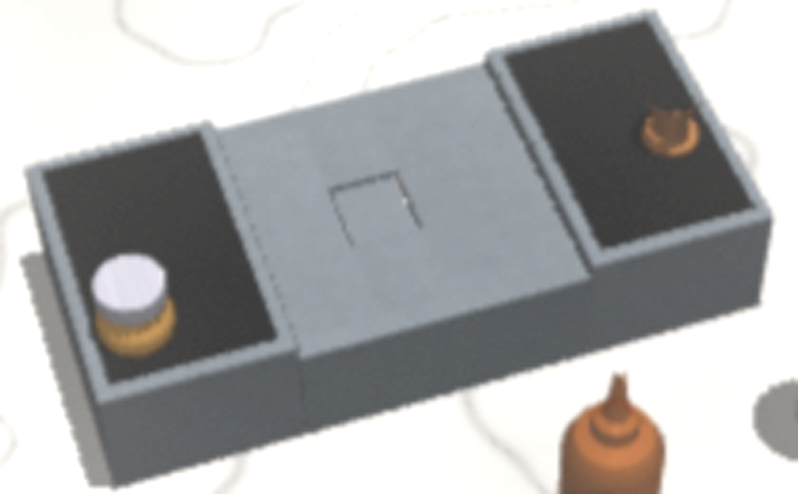

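```bash
cat > h.py <<'E'
import numpy as np
from rig import *
from scipy.spatial.transform import Rotation as R
def ray(s,uv,z,T=None):
    T=np.array(s["cam_to_world"]) if T is None else T
    d=T[:3,:3]@np.array([(uv[0]-s["cx"])/s["fx"],(uv[1]-s["cy"])/s["fy"],1])
    return T[:3,3]+d*(z-T[2,3])/d[2]
def tool():
    o=get_obs();q=o["eef_rot"];T=np.eye(4);T[:3,:3]=R.from_quat([q[1],q[2],q[3],q[0]]).as_matrix();T[:3,3]=o["tool_pos"];return o,T
E
python3 - <<'E'
from h import *
s=snapshot("top"); sc=snapshot("scene")
z=lambda p:((p[0]+.5)/3.8-.5+220,(p[1]+.5)/3.8-.5+195)
z2=lambda p:((p[0]+.5)/3.8-.5+185,(p[1]+.5)/3.8-.5+175)
P=[ray(s,z(p),.08) for p in [(390,203),(464,213),(452,292),(380,280)]]
C=[ray(s,z(p),.092) for p in [(85,32),(767,148),(718,462),(25,337)]]
C2=[ray(sc,z2(p),.092) for p in [(770,215),(655,12)]]
P2=[ray(sc,z2(p),.08) for p in [(332,188),(398,173),(420,228),(353,245)]]
for n,X in(("plate",P),("case",C),("case2 left end",C2),("plate sc",P2)): print(n,np.round(X,4).tolist(),np.mean(X,0).round(4))
C=np.array(C);print([np.linalg.norm(C[i]-C[i-1]).round(4) for i in range(4)])
e=(C[0]-C[1]+C[3]-C[2]);e/=np.linalg.norm(e);print("yaxis",e,np.degrees(np.arctan2(-e[0],e[1])))
d=np.mean(P,0)-C.mean(0);print("plate in case",d@e,d@np.array([e[1],-e[0],0]))
P=np.array(P);print([np.linalg.norm(P[i]-P[i-1]).round(4) for i in range(4)])
for p in[(111,166)]:print(ray(s,z(p),.132))
print(ray(s,z((715,203)),.137))
E
```

```text
plate [[0.5612, -0.0306, 0.08], [0.5549, -0.0774, 0.08], [0.5051, -0.0696, 0.08], [0.5126, -0.0243, 0.08]] [ 0.5335 -0.0505  0.08  ]
case [[0.6685, 0.1622, 0.092], [0.595, -0.2676, 0.092], [0.4002, -0.2322, 0.092], [0.4767, 0.1955, 0.092]] [ 0.5351 -0.0355  0.092 ]
case2 left end [[0.6701, 0.1615, 0.092], [0.4796, 0.1965, 0.092]] [0.5748 0.179  0.092 ]
plate sc [[0.5036, -0.0654, 0.08], [0.5132, -0.0221, 0.08], [0.5613, -0.0322, 0.08], [0.5528, -0.0759, 0.08]] [ 0.5327 -0.0489  0.08  ]
[np.float64(0.1946), np.float64(0.436), np.float64(0.198), np.float64(0.4345)]
yaxis [0.17232271 0.98504055 0.        ] -9.922893916072479
plate in case -0.01500381437196639 0.0009733311371029161
[np.float64(0.0491), np.float64(0.0472), np.float64(0.0505), np.float64(0.0459)]
[0.57861474 0.13837655 0.132     ]
[ 0.55599579 -0.22480868  0.137     ]
```

The two cameras agree that the plate is at about (0.533, -0.050), at y -15 mm and x about 0 in the case frame. Its measured outline is 50 x 47 mm, which matches the hole. The case is turned -9.9°. I'll close the jaws and move over the plate at this height.

```bash
python3 -m jog '{"jaw":[0,0,0,0,0],"slide":[[-0.3,-0.24,0],[-0.6,-0.48,0],[-0.9,-0.72,0],[-1,-0.79,0],[-1,-0.79,0]],"rotation":[[0,0,-0.02],[0,0,-0.038],[0,0,-0.038],[0,0,-0.038],[0,0,-0.038]]}' 40
python3 - <<'E'
from h import *
o,T=tool(); print(T[:3,:3].round(3).tolist(), T[:3,:3].T@(np.array([.533,-.05,.25])-T[:3,3]),nose_length)
E
```

```text
time: 0.67
tool_pos: [0.2278, 0.3948, 0.3035]
eef_rot: [0.0, 0.091, 0.996, -0.001]
force: [-0.6, 0.9, -0.1]
finger_gap: 0.0259
[[-0.983, 0.182, 0.0], [0.182, 0.983, -0.002], [-0.001, -0.002, -1.0]] [-0.3808318  -0.38185893  0.05439006] 0.0726
```

```bash
python3 -m jog '{"jaw":[0,0,0,0,0],"slide":[[-0.25,-0.25,0],[-0.5,-0.5,0],[-0.75,-0.75,0],[-1,-1,0],[-1,-1,0]],"rotation":[[0,0,0],[0,0,0],[0,0,0],[0,0,0],[0,0,0]]}' && python3 -m jog '{"jaw":[0,0,0,0,0],"slide":[[-0.25,-0.25,0],[-0.5,-0.5,0],[-0.75,-0.75,0],[-1,-1,0],[-1,-1,0]],"rotation":[[0,0,0],[0,0,0],[0,0,0],[0,0,0],[0,0,0]]}' && python3 -m jog '{"jaw":[0,0,0,0,0],"slide":[[-0.25,-0.25,0],[-0.5,-0.5,0],[-0.75,-0.75,0],[-1,-1,0],[-1,-1,0]],"rotation":[[0,0,0],[0,0,0],[0,0,0],[0,0,0],[0,0,0]]}'
python3 - <<'E'
from h import *
import cv2
o,T=tool(); print(T[:3,3],T[:3,:3].round(3).tolist(), T[:3,:3].T@(np.array([.533,-.05,.25])-T[:3,3]),nose_length)
s=snapshot("wrist");cv2.imwrite("pics/w1.png",s["image"][:,:,::-1])
E
```

```text
time: 1.08
tool_pos: [0.3106, 0.2751, 0.3037]
eef_rot: [0.001, 0.094, 0.996, -0.002]
force: [-0.5, 0.9, 0.6]
finger_gap: -0.0001
time: 1.5
tool_pos: [0.3928, 0.1549, 0.304]
eef_rot: [0.002, 0.097, 0.995, -0.003]
force: [-0.4, 0.4, 1.0]
finger_gap: 0.0002
time: 1.92
tool_pos: [0.4744, 0.0344, 0.3041]
eef_rot: [0.003, 0.1, 0.995, -0.004]
force: [-0.4, 0.0, -0.3]
finger_gap: -0.0002
[0.47443754 0.03439427 0.30408778] [[-0.98, 0.199, 0.005], [0.199, 0.98, -0.008], [-0.007, -0.007, -1.0]] [-0.07379467 -0.0706968   0.05507951] 0.0726
```

View pics/w1.png

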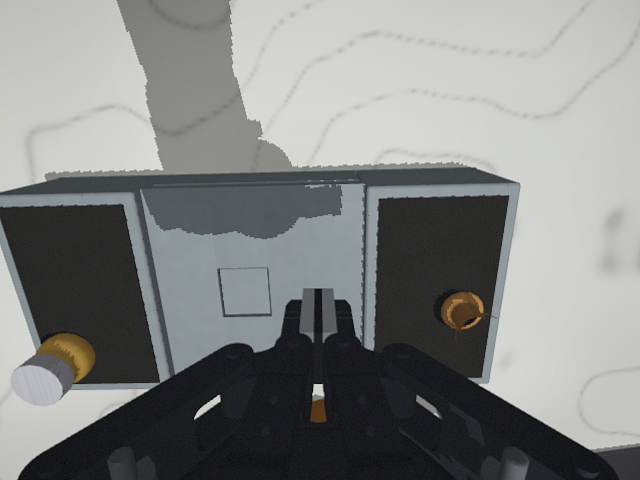

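Wrist view: plate outline clear, corners (219,269), (269,267), (271,315) and (221,317).

```bash
python3 - <<'E'
from h import *
o,T=tool();s=snapshot("wrist");W=T@np.array(s["hand_eye"])
P=np.array([ray(s,p,.08,W) for p in [(219,269),(269,267),(271,315),(221,317)]]);print(P.round(4).tolist(),P.mean(0))
# where do tips (0,0,nose) project
for z in(.0726,.0856):
  c=np.linalg.inv(s["hand_eye"])@np.array([0,0,z,1]);print(z,c[0]/c[2]*s["fx"]+s["cx"],c[1]/c[2]*s["fy"]+s["cy"])
  c=np.linalg.inv(s["hand_eye"])@np.array([.011,0,z,1]);print(z,c[0]/c[2]*s["fx"]+s["cx"],c[1]/c[2]*s["fy"]+s["cy"])
t=P.mean(0);t[2]=.19
# desired orientation: y along case y, z down
y=np.array([.1723,.985,0]);x=np.array([-.985,.1723,0]);D=np.c_[x,y,[0,0,-1]]
print("slide/0.1",(T[:3,:3].T@(t-T[:3,3]))*10,"rot/pi",R.from_matrix(T[:3,:3].T@D).as_rotvec()/np.pi)
E
```

```text
[[0.5053, -0.0634, 0.08], [0.5123, -0.018, 0.08], [0.5613, -0.0282, 0.08], [0.5541, -0.0758, 0.08]] [ 0.5332394  -0.04633493  0.08      ]
0.0726 317.8728233688841 302.91887382035475
0.0726 317.8901967888249 281.13522499516813
0.0856 317.8697997217139 289.79799244565476
0.0856 317.8858515483699 269.3247006294725
slide/0.1 [-0.75044106 -0.68706458  1.14923499] rot/pi [-0.00159166  0.0013394  -0.00812773]
```

```bash
python3 -m jog '{"jaw":[0,0,0,0,0],"slide":[[-0.25,-0.23,0.25],[-0.5,-0.46,0.5],[-0.75,-0.69,0.75],[-0.75,-0.7,1],[-0.75,-0.7,1]],"rotation":[[0,0,-0.008],[-0.0016,0.0013,-0.008],[-0.0016,0.0013,-0.008],[-0.0016,0.0013,-0.008],[-0.0016,0.0013,-0.008]]}' && cat > st.py <<'E'
from h import *
o,T=tool();y=np.array([.1723,.985,0]);x=np.array([-.985,.1723,0]);D=np.c_[x,y,[0,0,-1]]
d=T[:3,:3].T@(np.array([.533,-.048,.155])-T[:3,3])
print(o["time"],T[:3,3].round(4),"F",o["force"].round(2),"to z.155:",(d*10).round(3),"rot",(R.from_matrix(T[:3,:3].T@D).as_rotvec()/np.pi).round(4))
E
python3 st.py
```

```text
time: 2.43
tool_pos: [0.5292, -0.0447, 0.1983]
eef_rot: [-0.006, 0.086, 0.996, 0.001]
force: [-0.9, 1.3, -0.8]
finger_gap: -0.0001
2.4333 [ 0.5292 -0.0447  0.1983] F [-0.93  1.25 -0.84] to z.155: [-0.049 -0.026  0.433] rot [ 0.0006 -0.0041  0.0005]
```

```bash
python3 -m jog '{"jaw":[0,0,0,0,0],"slide":[[-0.05,-0.026,0.1],[-0.05,-0.026,0.25],[-0.05,-0.026,0.37],[-0.05,-0.026,0.37],[-0.05,-0.026,0.37]],"rotation":[[0,-0.004,0],[0,-0.004,0],[0,-0.004,0],[0,-0.004,0],[0,-0.004,0]]}' && python3 st.py; python3 - <<'E'
from rig import *
import cv2
for n in("scene","wrist"):
  s=snapshot(n)["image"][:,:,::-1]
  if n=="scene": s=cv2.resize(s[150:310,170:400],None,fx=3.4,fy=3.4)
  cv2.imwrite(f"pics/d_{n}.png",s)
E
```

```text
time: 2.85
tool_pos: [0.5327, -0.0465, 0.1617]
eef_rot: [-0.0, 0.085, 0.996, 0.001]
force: [-0.2, -0.6, -0.1]
finger_gap: 0.0
2.85 [ 0.5327 -0.0465  0.1617] F [-0.17 -0.59 -0.05] to z.155: [-0.005 -0.015  0.067] rot [ 0.0007 -0.0003  0.0011]
```

View pics/d_wrist.png

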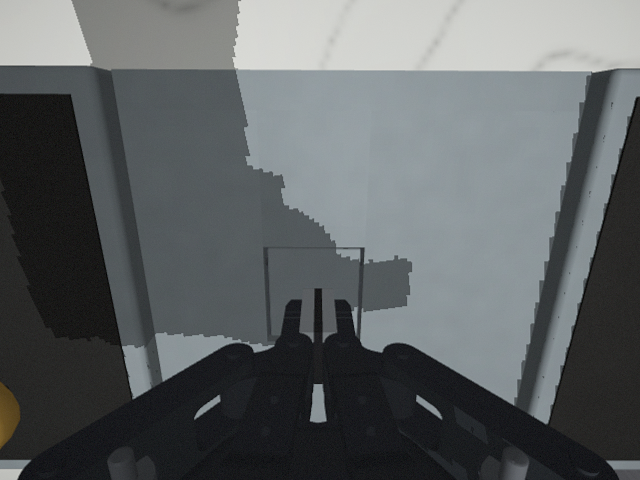

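View pics/d_scene.png

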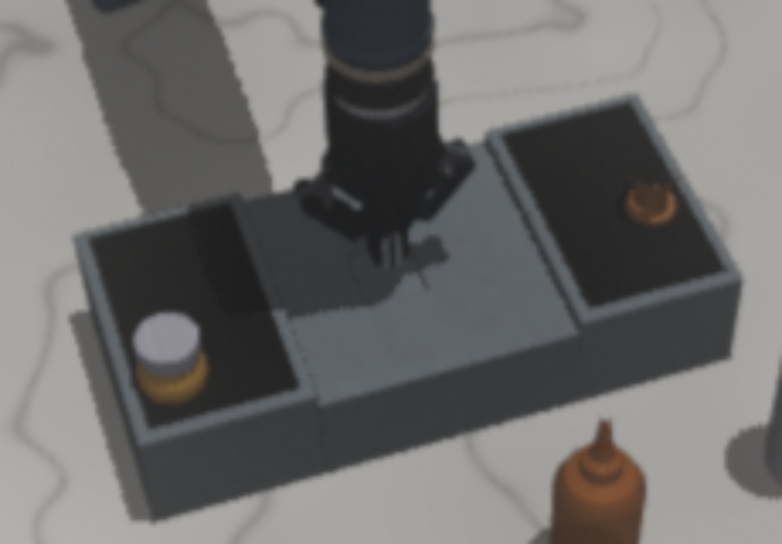

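The pads (302–336, tip edge at row 288) sit inside the outline, which spans columns 265–364 and rows 247–340. I'll work out the offset from this close view.

```bash
python3 - <<'E'
from h import *
o,T=tool();s=snapshot("wrist");W=T@np.array(s["hand_eye"])
P=np.array([ray(s,p,.08,W) for p in [(265.5,247.5),(363,248),(360,339),(267.5,339)]]);c=P.mean(0);print(c,[np.linalg.norm(P[i]-P[i-1]).round(4) for i in range(4)])
print((T[:3,:3].T@(c-T[:3,3])*10).round(3))
E
```

```text
[ 0.53530897 -0.04931577  0.08      ] [np.float64(0.0498), np.float64(0.0454), np.float64(0.0496), np.float64(0.0472)]
[-0.017 -0.019  0.829]
```

```bash
python3 -m jog '{"jaw":[0,0,0,0,0],"slide":[[-0.013,-0.02,0.02],[-0.013,-0.02,0.05],[-0.013,-0.02,0.08],[-0.013,-0.02,0.11],[-0.013,-0.02,0.11]],"rotation":[[0,0,0],[0,0,0],[0,0,0],[0,0,0],[0,0,0]]}' && python3 st.py
```

```text
time: 3.42
tool_pos: [0.5343, -0.0497, 0.151]
eef_rot: [0.0, 0.086, 0.996, 0.001]
force: [0.6, -0.3, -0.7]
finger_gap: 0.0001
3.4167 [ 0.5343 -0.0497  0.151 ] F [ 0.63 -0.32 -0.75] to z.155: [ 0.016  0.015 -0.04 ] rot [0.0006 0.0002 0.0006]
```

```bash
python3 -m jog '{"jaw":[0,0,0,0,0],"slide":[[0,0,0.005],[0,0,0.01],[0,0,0.015],[0,0,0.02],[0,0,0.02]],"rotation":[[0,0,0],[0,0,0],[0,0,0],[0,0,0],[0,0,0]]}'; python3 -m jog '{"jaw":[0,0,0,0,0],"slide":[[0,0,0.005],[0,0,0.01],[0,0,0.015],[0,0,0.02],[0,0,0.02]],"rotation":[[0,0,0],[0,0,0],[0,0,0],[0,0,0],[0,0,0]]}'
```

```text
time: 3.83
tool_pos: [0.5344, -0.0497, 0.15]
eef_rot: [0.001, 0.085, 0.996, 0.001]
force: [-2.2, 0.0, 5.4]
finger_gap: 0.0001
time: 4.25
tool_pos: [0.5343, -0.0497, 0.1487]
eef_rot: [0.001, 0.085, 0.996, 0.001]
force: [-1.2, -0.2, 5.1]
finger_gap: -0.0002
```

```bash
python3 -m jog '{"jaw":[0,0,0,0,0],"slide":[[0,0,0.01],[0,0,0.02],[0,0,0.025],[0,0,0.03],[0,0,0.03]],"rotation":[[0,0,0],[0,0,0],[0,0,0],[0,0,0],[0,0,0]]}'; python3 - <<'E'
from rig import *
import cv2
s=snapshot("wrist")["image"][:,:,::-1];cv2.imwrite("pics/p1.png",s)
E
```

```text
time: 4.67
tool_pos: [0.5343, -0.0497, 0.146]
eef_rot: [0.001, 0.085, 0.996, 0.001]
force: [-2.4, 0.5, 4.9]
finger_gap: 0.0001
```

View pics/p1.png

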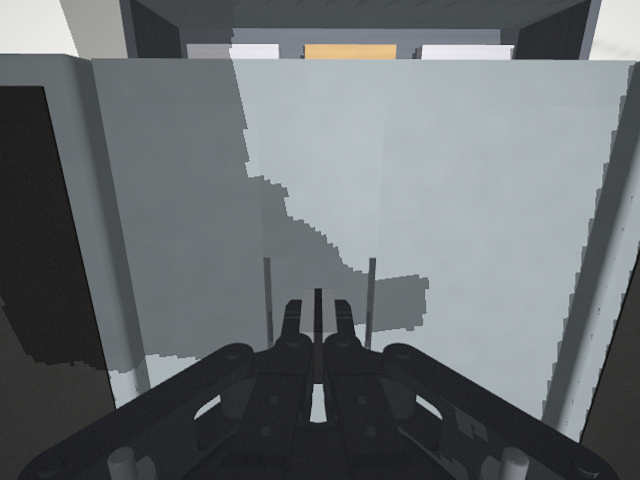

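The tray has sprung out and shows at the top of the wrist image (rows 0–60, with the blade packets inside). I'll release the catch by going straight up.

```bash
python3 -m jog '{"jaw":[0,0,0,0,0],"slide":[[0,0,-0.15],[0,0,-0.35],[0,0,-0.6],[0,0,-0.85],[0,0,-1]],"rotation":[[0,0,0],[0,0,0],[0,0,0],[0,0,0],[0,0,0]]}'; python3 -m jog '{"jaw":[0,0,0,0,0],"slide":[[0,0,-0.25],[0,0,-0.5],[0,0,-0.5],[0,0,-0.5],[0,0,-0.5]],"rotation":[[0,0,0],[0,0,0],[0,0,0],[0,0,0],[0,0,0]]}';python3 -m jog '{"jaw":[0,0,0,0,0],"slide":[[0,0,0],[0,0,0],[0,0,0],[0,0,0],[0,0,0]],"rotation":[[0,0,0],[0,0,0],[0,0,0],[0,0,0],[0,0,0]]}'; python3 - <<'E'
from rig import *
import cv2
for n in("wrist","top","scene"):
  s=snapshot(n)["image"][:,:,::-1];cv2.imwrite(f"pics/f_{n}.png",s)
print(get_obs()["force"])
E
```

```text
time: 5.13
tool_pos: [0.5351, -0.0501, 0.2479]
eef_rot: [0.002, 0.085, 0.996, 0.001]
force: [0.4, 0.6, 0.3]
finger_gap: -0.0002
time: 5.55
tool_pos: [0.5348, -0.0502, 0.2967]
eef_rot: [0.002, 0.086, 0.996, 0.001]
force: [0.1, -0.6, -0.7]
finger_gap: 0.0003
time: 5.97
tool_pos: [0.5346, -0.0501, 0.2961]
eef_rot: [0.001, 0.086, 0.996, 0.001]
force: [0.0, -0.3, 0.4]
finger_gap: 0.0005
[0.57617122 0.28619057 0.46876309]
```

View pics/f_wrist.png

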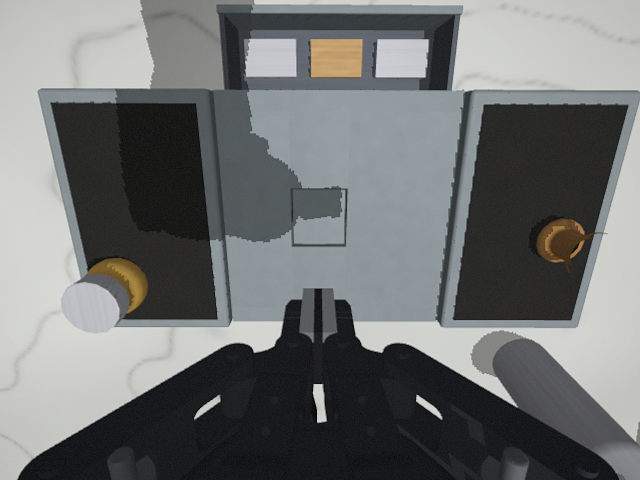

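View pics/f_top.png

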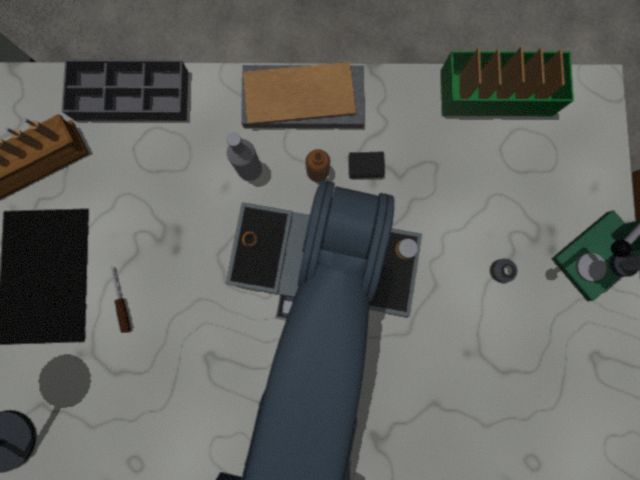

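View pics/f_scene.png

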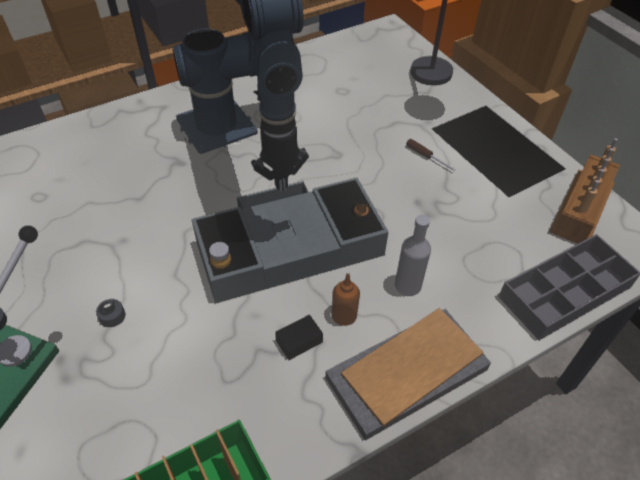

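The tray is out (its front edge is at row 7 of the wrist view) and the plate outline is back at its rest look. The other things sit at the same pixels as before. I'll measure the travel.

```bash
python3 - <<'E'
from h import *
o,T=tool();s=snapshot("wrist");W=T@np.array(s["hand_eye"])
x=np.array([.985,-.1723,0]);c=np.array([.535,-.0355,0])
for p in[(218,6),(340,6),(463,6)]:print(((ray(s,p,.064,W)-c)@x).round(4))
print("case front",((ray(s,(340,91),.08,W)-c)@x).round(4),o["time"])
import cv2
a=cv2.imread("pics/scene0.png");b=cv2.imread("pics/f_scene.png");d=cv2.absdiff(a,b).max(2)
for n,(u,v,w) in dict(spool=(361,210,9),tin=(220,256,12),flask=(412,258,35),glue=(346,300,25),carton=(300,337,22),awl=(430,156,20),weight=(110,313,15)).items(): print(n,d[v-w:v+w,u-w:u+w].mean().round(1))
print("bg",d[400:470,10:100].mean())
E
```

```text
-0.1561
-0.1564
-0.1567
case front -0.0967 6.1167
spool 3.5
tin 5.1
flask 7.5
glue 7.1
carton 5.2
awl 8.4
weight 5.8
bg 9.231111111111112
```

The tray has travelled about 60 mm, and image differences at the other things are no more than background noise. Handing in.

```bash
python3 -c "
from rig import *
print(hand_in())"
```

```text
the job is handed in; nothing more can be done
None
```

The tray is open and the job is handed in, at about 6.1 s of the 51 s allowed; `hand_in()` gave no verdict.

- **Finding the catch:** All three cameras showed the plate's outline at about (0.534, -0.049), roughly y -15 mm on the case. That was precise enough that I did not have to feel along the panel.
- **Pressing it:** With the jaws shut I pressed straight down at that spot. The plate gave way at a steady 5 N or so, and the tray sprang out. I then lifted straight up, so the fingertips ended about 14 cm above the panel.
- **Last checks:**
  - **Tray:** It stands about 60 mm out of the front, measured from the wrist image.
  - **Catch plate:** It looks back at rest by its outline. I did not measure how far it came back.
  - **Other things:** All seven are unchanged in the scene image, within picture noise.
  - **Contact:** The force on the tool after lifting was under 1 N, which is sensor noise.
- **Disagreements:** No check failed. The cameras differed by 2–4 mm on the plate's position, which is well inside the room the fingertips had in the hole.

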